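# Shim the pump's short foot and screw it down

## Robot

A 6-joint arm with a two-finger parallel gripper is mounted at the origin on a cart in front of the work surface, level with it; the furniture and walls round the work are solid. World frame = base frame: x ahead of the robot, y to its left, z up, the work surface at z = 0. Lengths are in mm, angles in rad, forces in N, time in s.
With the tool pointing down it reaches from about 275 to 850 mm from the base axis. Payload 5.2 kg.
Tool frame: the origin (TCP) lies midway between the tips of the shut fingers; the grasp point (between the pads) lies 19 mm behind it; z points along the fingers, y is the line along which they close (so a half turn about z gives the same grasp; the last joint's range is limited). The gripper opens to 85 mm and grips with 20 to 120 N. Pads are 22 mm wide; open, the fingers measure 114 mm over their backs; the gripper's body (76 mm by 85 mm) begins 54 mm behind the grasp point. The pads swing forward as they close: fully open they stand 13 mm farther back than shut.
Start: joints at [0.995, 0.259, 1.535, -0, 1.348, -0.203], TCP at [200.302, 512.234, 231.31] pointing down, gripper open.
Joint ranges: [-3.14, 3.14], [-0.91, 2.08], [0.19, 2.58], [-1.22, 4.36], [0.22, 2.71], [-3.12, 3.12]. Speed limits (rad/s): [2.57, 2.57, 3.14, 3.14, 3.14, 3.14].

## Interface

Orientations are given as a unit quaternion [x, y, z, w].
In Python, from rig import r, hand, cams, sign_off gives the robot as it stands. The module is installed in compiled form; this text tells all that it offers. Calls block until the motion is done:
- r.move_to(position, orientation): joint-space move of the TCP to a pose.
- r.move_straight(position, orientation=None, feed=150, f_stop=None): straight line of the TCP; orientation=None keeps the orientation; feed is the mean speed in mm/s. With f_stop (N) it stops when the force on the tool has changed by that much, and returns True; else False.
- r.set_joints(angles): joint-space move.
- hand.gripper_to(opening): finger opening in mm; the grip force is fixed at half the most; returns when the fingers have stopped.
- r.sleep(seconds).
- r.solve_ik(position, orientation): joint angles nearest the present ones, or None.
- cams.get_image(name): name is "side" or "top" or "wrist"; returns a dict with "frame" (400x640x3 uint8, blue, green, red), "fov_y" (degrees; the focal length in pixels is half the picture's height over the tangent of half this angle, whatever the lens; pixels are square), "cx", "cy" (the principal point, pixels), "k1" (the pictures are not rectified: a ray, as slopes to the right and down, at radius r is drawn at 1 + k1 r^2 times it, then the intrinsics apply), "R" (3x3) and "t" (3): a world point X has camera coordinates R X + t. Camera axes: x right, y down, z forward; pixel columns grow to the right and rows downward; lengths in mm; the calibration is good to about 2 mm. A picture is of the moment at which its call begins. There is no depth.
A pose or a line that the arm cannot do raises r.PlanningError and nothing moves.
- sign_off(): hands the job in; it is judged then, once.
Readings, each from a call of its own:
- r.current_t(): time.
- r.current_qpos(): joint angles.
- r.current_joint_velocities(): joint speeds.
- r.current_joint_efforts(): joint torques, N m.
- r.current_tool_pos(): TCP position.
- r.current_ee_rot(): TCP orientation.
- r.current_force(): force on the tool from outside, world axes, zero at the start.
- r.current_moment(): the same for the moment, N m.
- r.current_finger_gap(): finger opening in mm.
- r.current_finger_force(): force on a finger pad.
Only numpy, scipy, OpenCV 4.12 (cv2) and the standard library are available. Lean on these libraries where they do the work, as an engineer would, in place of code of your own. Each camera call takes 0.05 s, during which the arm holds its last target. There are 200 camera calls.

## Task

The small bench pump rocks because its front foot hangs clear of the worktop. Slide the two slotted steel shims under that foot one after the other, one flat on top of the other, each pushed fully home with its slot round the stud; then turn the bar-shaped hold-down nut clockwise until it stops tight, so that the foot sits firmly on the shims. Leave the other things on the worktop where they are.

Things in the scene. Friction and masses are not known exactly. Their poses are not given: they have to be found in the camera images.
- stud_foot (a point): Point on the worktop (z = 0) on the axis of the fixed vertical stud (12 mm across) through the pump's front foot. x points the way shims are pushed in, from the foot's open front to the pump's body; y left, z up. A shim is home when its slot end meets the stud: its centre is then 33 to 35 before the stud (x = -35, y = 0), its tab's grip 75 before; slot play 5 either side.
- foot_front (a point): Middle of the front lower edge of the pump's aluminium foot (70 x 12 mm), 30 before the stud; the foot reaches to 30 behind it. A bent-up lead-in lip goes on 15 further forward. At the start the foot's underside hangs 22.4 to 22.9 above the worktop: two shims (20 together) go in with about 2.5 to spare.
- pump: Grey bench pump with its foot, about 215 x 76 x 91 mm, fixed by rear saddles but rocking springily (about 3 N per mm at the foot) about a shaft 120 behind the stud, 34 up, where this origin lies. Its grey body begins 80 behind the stud, two stub ports at 69. The foot is level when it rests on both shims.
- nut_grip (a point): Middle of the hold-down nut's bar, on the stud's axis, about 63 mm above the worktop at the start: steel bar 60 long, 14 wide, 24 mm high (12 above and below this point), above the foot (foot top about 35 mm above the worktop). The bar lies 0.7 rad anticlockwise (from above) of this point's x axis, which turns with the nut. It sinks about 5 mm as it is turned to its stop.
- nut (a joint): Turn of the nut in rad: starts at 0 to 0.15, grows clockwise seen from above, stops at 1.4; draws the foot down 3.5 mm per rad. Stiff (about 0.1 N m), stays where left. From stud_foot's x axis the bar lies at 0.7 minus this value, anticlockwise.
- shim_a_centre (a point): Slotted steel shim lying flat, 130 long x 62 wide x 10 thick, 0.2 kg; both shims are alike. This point is the centre of its length and width, half-way up (5 mm above its underside). +x runs along its length to the open end of the slot, z up. From x = 0 to +65 it is 62 mm wide, with a slot 22 mm wide from x = +27 to the open end at +65; from x = 0 to -65 it narrows to a tab 24 mm wide (along y), to be gripped across its width, e.g. at x = -40.
- shim_b_centre (a point): Slotted steel shim lying flat, 130 long x 62 wide x 10 thick, 0.2 kg; both shims are alike. This point is the centre of its length and width, half-way up (5 mm above its underside). +x runs along its length to the open end of the slot, z up. From x = 0 to +65 it is 62 mm wide, with a slot 22 mm wide from x = +27 to the open end at +65; from x = 0 to -65 it narrows to a tab 24 mm wide (along y), to be gripped across its width, e.g. at x = -40.
- tape: Bystander: tape roll lying flat (92 mm across, 24 high), not to be moved. Origin: centre of its underside.
- wrench1: Bystander: open-ended wrench (150 mm), not to be moved. Origin: centre of its underside.
- driver: Bystander: screwdriver (187 mm), not to be moved. Origin: centre of its underside.
- goggles: Bystander: small flat case (64x96x28), not to be moved. Origin: centre of its underside.
- book: Bystander: notebook (208x150x16), not to be moved. Origin: centre of its underside.
- stapler1: Bystander: stapler (145 mm long), not to be moved. Origin: centre of its underside.
- hexkey: Bystander: hex key (94 mm), not to be moved. Origin: centre of its underside.

How it is judged (in metres and radians):
On the way, in this order (a step that is already met when the one before it is completed fails the run):
1. one shim lies home under the foot (((x of shim_a_centre in the frame of stud_foot between -0.045 and -0.025 m and y of shim_a_centre in the frame of stud_foot between -0.012 and 0.012 m and z of shim_a_centre in the frame of stud_foot below 0.02 m and angle between shim_a_centre's own z axis and vertical below 0.06 rad and angle between the x axis of shim_a_centre and the x axis of stud_foot, either way round below 0.25 rad) or (x of shim_b_centre in the frame of stud_foot between -0.045 and -0.025 m and y of shim_b_centre in the frame of stud_foot between -0.012 and 0.012 m and z of shim_b_centre in the frame of stud_foot below 0.02 m and angle between shim_b_centre's own z axis and vertical below 0.06 rad and angle between the x axis of shim_b_centre and the x axis of stud_foot, either way round below 0.25 rad))), for 0.1 s.
2. both shims lie home under the foot, stacked (x of shim_a_centre in the frame of stud_foot between -0.045 and -0.025 m and y of shim_a_centre in the frame of stud_foot between -0.012 and 0.012 m and z of each of shim_a_centre, shim_b_centre in the frame of stud_foot below 0.02 m and angle between each of shim_a_centre, shim_b_centre's own z axis and vertical below 0.06 rad and angle between the x axis of each of shim_a_centre, shim_b_centre and the x axis of stud_foot, either way round below 0.25 rad and x of shim_b_centre in the frame of stud_foot between -0.045 and -0.025 m and y of shim_b_centre in the frame of stud_foot between -0.012 and 0.012 m), for 0.1 s.
3. the nut is tight and the foot presses on the shims (all of step 2 and value of joint nut above 1.25 rad and contact force between pump and anything else above 2 N), for 0.1 s.
At the end, for the whole second after the job is handed in: Both shims stacked flat under the foot, each centre within 10 mm along and 12 mm across of home (35 mm before the stud), turned under 0.25 rad; nut turned to at least 1.25 of its 1.4 rad; the foot presses on the shims with over 2 N and the pump is still (all of step 3 and angular speed of pump below 0.05 rad/s); the robot touches nothing.
It fails at once if one of the listed bystanders is moved more than 30 mm (distance of any of tape, wrench1, driver, goggles, book, stapler1, hexkey from where it was at the start of the episode above 0.03 m).
It also fails if it takes over 67 s, if anything falls off the work surface, if the arm or the gripper's body presses on something with over 40 N, if the wrist force passes 120 N, or if a joint passes its speed limit or range.

## Working session

There is one attempt and no reset: what is moved stays moved. The work goes in short steps, each a Python script; the robot and the scene stay as the last script left them, time stands still between calls to the robot, and variables do not carry over. Pictures are saved under pics/ and viewed, at most 10 in all, crops included, and the job is handed in when it is done.

```bash
ls; mkdir -p pics; cat > h.py <<'E'
import numpy as np, cv2
from rig import r, hand, cams, sign_off
from scipy.spatial.transform import Rotation as Ro
import pickle
def snap(n,f):
    d=cams.get_image(n); cv2.imwrite(f'pics/{f}.png',d['frame']); pickle.dump(d,open(f'pics/{f}.pkl','wb')); return d
def K(d):
    f=200/np.tan(np.radians(d['fov_y'])/2); return np.array([[f,0,d['cx']],[0,f,d['cy']],[0,0,1.]])
def px2w(d,uv,z):
    if isinstance(d,str): d=pickle.load(open(f'pics/{d}.pkl','rb'))
    uv=np.array(uv,float).reshape(-1,1,2)
    p=cv2.undistortPoints(uv,K(d),np.array([d['k1'],0,0,0.])).reshape(-1,2)
    R=np.array(d['R']);t=np.array(d['t']);c=-R.T@t
    ray=np.c_[p,np.ones(len(p))]@R
    s=(z-c[2])/ray[:,2]
    return c+ray*s[:,None]
def w2px(d,X):
    if isinstance(d,str): d=pickle.load(open(f'pics/{d}.pkl','rb'))
    R=np.array(d['R']);t=np.array(d['t'])
    return cv2.projectPoints(np.array(X,float).reshape(-1,3),cv2.Rodrigues(R)[0],t,K(d),np.array([d['k1'],0,0,0.]))[0].reshape(-1,2)
def down(yaw,tilt=0):
    # tool x axis along world yaw, z down; y = z cross x ; tilt about tool y
    return (Ro.from_euler('z',yaw)*Ro.from_euler('x',np.pi)*Ro.from_euler('y',tilt)).as_quat()
E
python3 - <<'E'
from h import *
for n in ('top','side'):
    d=snap(n,n+'0'); print(n,d['fov_y'],d['k1'],-np.array(d['R']).T@d['t'],np.array(d['R'])[2])
    cv2.imwrite(f'pics/{n}0v.png',cv2.resize(d['frame'],(800,500),interpolation=cv2.INTER_CUBIC))
print(r.current_t(),r.current_ee_rot(),Ro.from_quat(r.current_ee_rot()).as_matrix())
E
```

```text
pics
top 49.41913588299606 -0.08116079997632841 [ 420.6261572   321.36214277 1039.25652559] [ 0.06590401 -0.00946981 -0.99778103]
side 42.29000263594112 -0.05507447136067321 [ 101.54918167 -657.49178068  772.89572031] [ 0.3187594   0.76626198 -0.55788442]
0.1 [ 1.85320958e-01  9.82677685e-01 -7.79706049e-04 -3.20391975e-04] [[-9.31312080e-01  3.64221040e-01 -9.18675831e-04]
 [ 3.64222039e-01  9.31311069e-01 -1.41364877e-03]
 [ 3.40692344e-04 -1.65115016e-03 -9.99998579e-01]]
```

View pics/top0v.png

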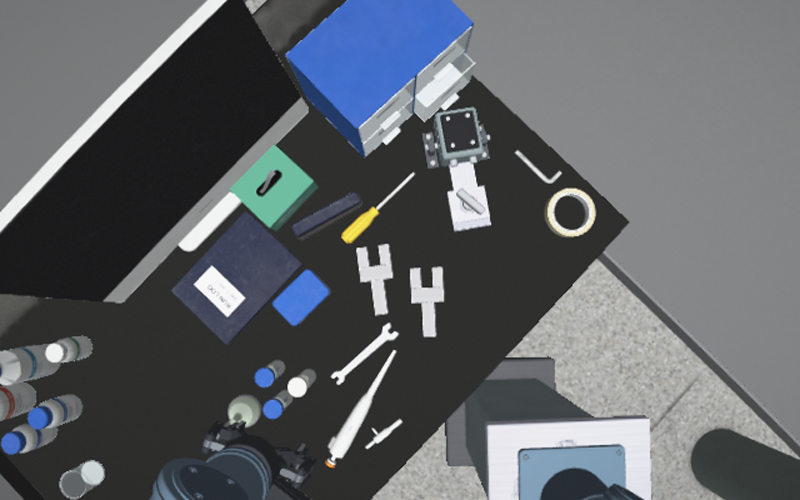

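View pics/side0v.png

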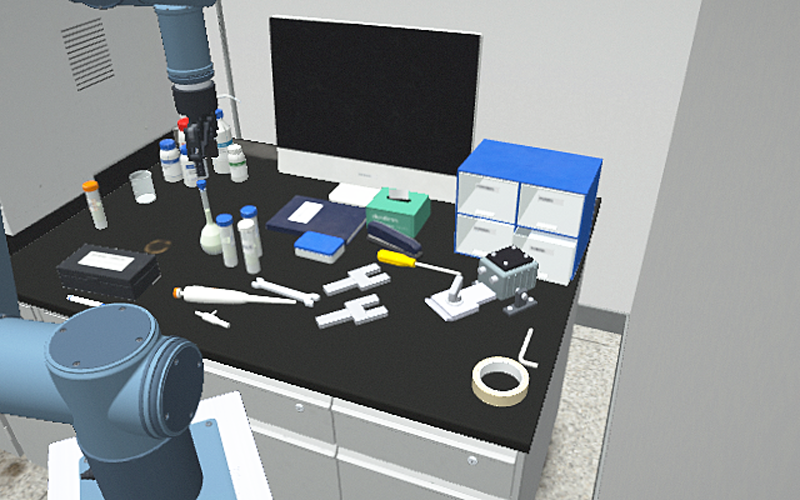

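The top view shows shims at (375,278) and (427,300), with open slots facing up in the image. The foot and nut are at (469,200), the pump at (460,137), and the tape at (570,212). I'll enlarge that area.

```bash
python3 - <<'E'
from h import *
i=cv2.imread('pics/top0.png')
cv2.imwrite('pics/topc.png',cv2.resize(i[80:275,270:420],None,fx=3,fy=3,interpolation=cv2.INTER_CUBIC))
E
```

```text
(no output)
```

View pics/topc.png

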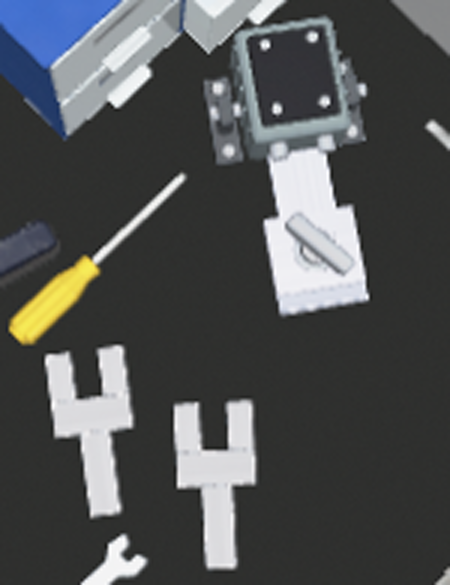

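Crop (×3, offset 270,80): shim slots open upward; left shim spans (45,355)–(120,517), right shim (175,402)–(237,568). The foot's rear corners are at (265,222) and (352,207), with its lip front at (281,312)–(368,298). The nut bar runs (288,218)–(350,270).

```bash
python3 - <<'E'
from h import *
i=cv2.imread('pics/top0.png')
o=np.array([270,80])
for nm,(x0,y0,x1,y1) in dict(L=(35,340,140,522),R=(168,395,265,580)).items():
    g=i[80+y0//3:80+y1//3,270+x0//3:270+x1//3].min(2)
    m=(g>120).astype(np.uint8); c=max(cv2.findContours(m,0,cv2.CHAIN_APPROX_NONE)[0],key=cv2.contourArea).reshape(-1,2)+o+[x0//3,y0//3]
    w=px2w('top0',c,10.)[:,:2]
    rc=cv2.minAreaRect(w.astype(np.float32)); b=cv2.boxPoints(rc); print(nm,rc); 
P=lambda l,z:print(px2w('top0',np.array(l)/3+o,z).round(1))
P([(265,222),(352,207),(278,290),(364,278)],34)
P([(281,312),(368,298)],40)
P([(288,218),(350,270),(319,243)],75)
# tab ends
P([(105,515),(221,568),(88,350),(214,403)],10)
E
```

```text
L ((431.0411071777344, 363.8506164550781), (131.35609436035156, 62.096923828125), 6.807579517364502)
R ((388.3551940917969, 270.34100341796875), (61.55539321899414, 131.95291137695312), 88.7168960571289)
[[590.6 226.1  34. ]
 [601.2 157.6  34. ]
 [537.  217.5  34. ]
 [545.1 150.1  34. ]]
[[519.2 216.3  40. ]
 [528.7 148.5  40. ]]
[[586.3 212.6  75. ]
 [546.2 167.4  75. ]
 [567.  190.   75. ]]
[[365.  355.9  10. ]
 [321.5 265.7  10. ]
 [495.2 366.8  10. ]
 [451.1 268.1  10. ]]
```

```bash
python3 - <<'E'
from h import *
r.move_to([480,175,250],down(np.pi+0.145)); d=snap('wrist','w_foot'); print(r.current_t(),-np.array(d['R']).T@d['t'],np.array(d['R'])[2])
r.move_to([350,270,190],down(np.pi)); d2=snap('wrist','w_R'); print(r.current_t(),-np.array(d2['R']).T@d2['t'],np.array(d2['R'])[2],r.current_qpos())
cv2.imwrite('pics/w1.png',cv2.resize(np.vstack([d['frame'],d2['frame']]),(480,600),interpolation=cv2.INTER_AREA))
print(w2px(d,[[566,188.5,75],[566,188.5,36]]),w2px(d2,[[388,270,10],[323,270,10]]))
E
```

```text
1.7583 [401.50695848 163.98948033 392.27575422] [ 0.30605394  0.0463204  -0.95088664]
2.5333 [271.54063087 270.20483095 332.85163296] [ 0.31151936  0.00207442 -0.95023754] [ 4.03181638e-01  9.80689367e-02  1.83823305e+00 -5.51021616e-04
  1.20278496e+00 -1.16823218e+00]
[[315.93717058 255.26719444]
 [315.88755306 239.45203696]] [[315.08336654 208.0704918 ]
 [315.15980815 144.2946746 ]]
```

View pics/w1.png

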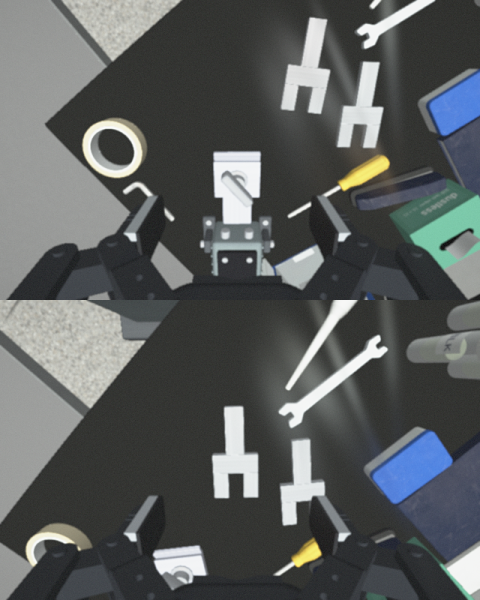

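The wrist views agree with the estimates: the nut sits near (316,251) in the full picture against a predicted (316,255), and the shims are where computed. One enlarged crop will fix the foot axis.

```bash
python3 - <<'E'
from h import *
i=cv2.imread('pics/w_foot.png'); j=cv2.imread('pics/w_R.png')
cv2.imwrite('pics/w2.png',np.hstack([cv2.resize(i[190:310,265:365],None,fx=4,fy=4,interpolation=cv2.INTER_CUBIC),cv2.resize(j[130:280,270:370],(320,480),interpolation=cv2.INTER_CUBIC)]))
E
```

```text
(no output)
```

View pics/w2.png

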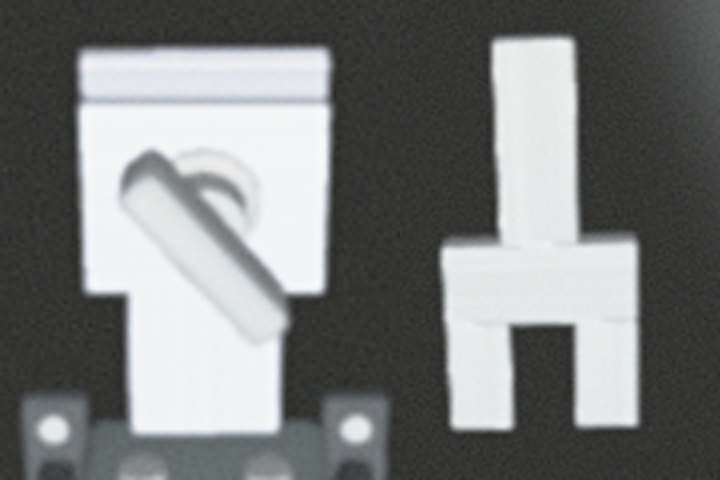

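```bash
python3 - <<'E'
from h import *
f=px2w('w_foot',np.array([(80,103),(332,103),(85,294),(326,294)])/4+[265,190],34.6); print(f.round(1))
n=px2w('w_foot',np.array([(133,188),(270,333),(202,261)])/4+[265,190],75); print(n.round(1),np.arctan2(*(n[0]-n[1])[[1,0]]))
m=(f[0]+f[1]+f[2]+f[3])/4; a=(f[2]+f[3]-f[0]-f[1])/2; print('mid',m,'yaw',np.arctan2(a[1],a[0]),np.linalg.norm(a),[np.arctan2(-(v[0]),v[1]) for v in (f[0]-f[1],f[2]-f[3])])
s=px2w('w_R',(np.array([(533,38),(544,428),(540,242)])-[400,0])/3.2+[270,130],10); print(s.round(1))
E
```

```text
[[542.5 149.6  34.6]
 [532.2 220.5  34.6]
 [602.9 158.1  34.6]
 [592.6 229.3  34.6]]
[[547.9 167.4  75. ]
 [584.7 209.1  75. ]
 [566.  188.   75. ]] -2.2942383674874796
mid [567.54117184 189.37909211  34.6       ] yaw 0.14318880074797066 61.023798509312655 [np.float64(-2.997068696226126), np.float64(-2.997360137245995)]
[[320.7 266.6  10. ]
 [451.9 270.   10. ]
 [385.4 268.6  10. ]]
```

```bash
cat >> h.py <<'E'
S=np.array([567.,189.,0]); Y=0.144; ux=np.array([np.cos(Y),np.sin(Y),0])
ZG=1.0
def grasp(c,yaw,g=45):
    p=np.array([c[0]-g*np.cos(yaw),c[1]-g*np.sin(yaw),0]); q=down(np.pi+yaw)
    hand.gripper_to(50)
    r.move_to(p+[0,0,60],q)
    print('hit',r.move_straight(p+[0,0,ZG],feed=80,f_stop=10))
    hand.gripper_to(0)
    print('gap',r.current_finger_gap(),r.current_finger_force(),r.current_tool_pos(),r.current_force())
E
python3 - <<'E'
from h import *
grasp((387,268.5),0.026)
r.move_straight(r.current_tool_pos()+np.array([0,0,12]),feed=60)
g=80
p=S-(g+115)*ux; q=down(np.pi+Y)
r.move_straight(p+[0,0,13],q,feed=120)
r.move_straight(p+[0,0,ZG+1.5],q,feed=40,f_stop=5)
d=snap('wrist','w3'); cv2.imwrite('pics/w3v.png',d['frame'])
print(r.current_t(),r.current_tool_pos(),r.current_finger_gap(),r.current_force())
E
```

```text
hit False
gap 22.0415037229358 59.09147500991821 [342.44214023 267.50722794   1.77450745] [-1.10434104  0.02426569  5.88036543]
6.65 [373.85766279 161.42325478   1.7865661 ] 22.086051344148494 [0.56404701 0.29205634 5.28464026]
```

View pics/w3v.png

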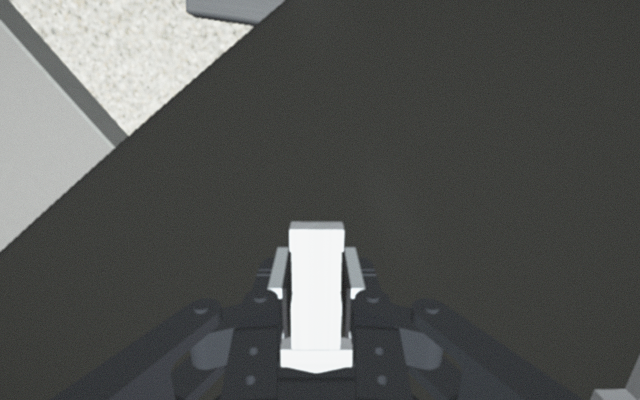

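Picture shows the tab (columns 290–344) gripped square between the pads, level. Pushing it in.

```bash
python3 - <<'E'
from h import *
q=down(np.pi+Y)
r.move_straight(S-195*ux+[0,0,2.6],q,feed=30)
print(r.current_force())
print('a',r.move_straight(S-95*ux+[0,0,2.6],q,feed=60,f_stop=15),r.current_tool_pos())
print('b',r.move_straight(S-72*ux+[0,0,2.6],q,feed=25,f_stop=15),r.current_tool_pos(),r.current_force())
R=np.array([[np.cos(Y),np.sin(Y)],[-np.sin(Y),np.cos(Y)]])
print(R@(np.array(r.current_tool_pos())-S)[:2], r.current_t())
E
```

```text
[-0.31397929  0.09497781 -1.57580119]
a False [472.70165375 175.35395419   2.61449264]
b True [490.84384679 177.99539744   1.80050041] [-0.08998647  0.50615922  4.55525795]
[-7.69471215e+01  3.79213003e-02] 9.5583
```

```bash
python3 - <<'E'
from h import *
hand.gripper_to(50)
p=np.array(r.current_tool_pos())
r.move_straight(p+[0,0,50],feed=120)
r.move_straight(S-170*ux+[0,0,190],feed=250)
d=snap('wrist','w4')
print(w2px(d,[S-100*ux+[0,0,10],S-45*ux+[0,0,10]]))
i=d['frame'][150:400,220:420]
hand.gripper_to(50)
grasp((430,362.5),0.1)
r.move_straight(r.current_tool_pos()+np.array([0,0,40]),feed=100)
r.move_straight(S-225*ux+[0,0,42],down(np.pi+Y),feed=200)
e=snap('side','s4'); print(w2px(e,[S]))
print(r.current_finger_gap(),r.current_tool_pos(),r.current_t())
cv2.imwrite('pics/w4v.png',np.hstack([cv2.resize(i,(400,500)),cv2.resize(e['frame'][150:290,200:312],(400,500),interpolation=cv2.INTER_CUBIC)]))
E
```

```text
[[315.81942804 240.96362733]
 [315.83063069 286.92642597]]
hit False
gap 22.40651252272276 59.24209713935852 [385.65224237 358.32426374   1.8697047 ] [ 0.08674528 -0.80402526  6.89211987]
[[362.45031167 251.80317883]]
21.838065715504257 [344.6527547  157.22745088  42.01945382] 15.7667
```

View pics/w4v.png

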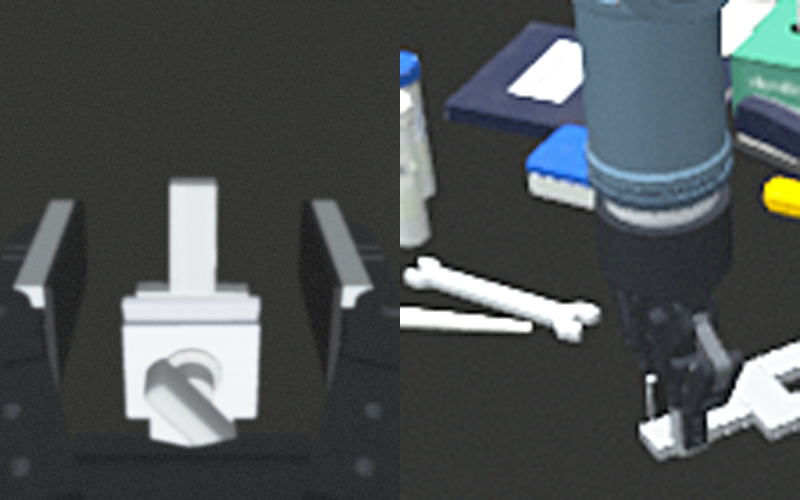

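Shim 1's tab end shows at (316.5,241), which is exactly the predicted home position. Shim 2 is held by its tab. Next I'll lower it onto the first tab before pushing.

```bash
python3 - <<'E'
from h import *
q=down(np.pi+Y)
r.move_straight(S-188*ux+[0,0,42],q,feed=120)
r.move_straight(S-188*ux+[0,0,20],q,feed=60)
print('down',r.move_straight(S-188*ux+[0,0,12.3],q,feed=15,f_stop=3),r.current_tool_pos(),r.current_force())
z=max(r.current_tool_pos()[2]+.3,12.5); p=np.array(r.current_tool_pos());p[2]=z
r.move_straight(p,q,feed=20)
print('a',r.move_straight(S-100*ux+[0,0,z],q,feed=40,f_stop=15),r.current_tool_pos(),r.current_force())
E
```

```text
down False [380.99400254 162.03553257  12.32294315] [ 0.05479965  0.02957204 -0.61155104]
a False [467.96645446 174.64216434  12.64445333] [ 0.31154213 -0.54020759 -2.34226827]
```

```bash
python3 - <<'E'
from h import *
q=down(np.pi+Y)
print('b',r.move_straight(S-72*ux+[0,0,12.6],q,feed=25,f_stop=15),r.current_tool_pos(),r.current_force())
R=np.array([[np.cos(Y),np.sin(Y)],[-np.sin(Y),np.cos(Y)]])
print(R@(np.array(r.current_tool_pos())-S)[:2])
p=np.array(r.current_tool_pos()); p[2]=12.0
r.move_straight(p,q,feed=20,f_stop=4)
hand.gripper_to(50)
r.move_straight(p+[0,0,48],feed=120)
r.move_straight(S-170*ux+[0,0,190],feed=250)
d=snap('wrist','w5')
print(w2px(d,[S-100*ux+[0,0,10],S-100*ux+[0,0,20]]), r.current_t())
e=snap('side','s5')
cv2.imwrite('pics/w5v.png',np.hstack([cv2.resize(d['frame'][150:400,220:420],(400,500)),cv2.resize(e['frame'][180:280,310:390],(400,500),interpolation=cv2.INTER_CUBIC)]))
E
```

```text
b True [490.09300192 177.85749837  11.87579877] [-0.80751375  0.32094058  5.8392554 ]
[-7.77099840e+01  9.19787664e-03]
[[315.82600744 238.81333467]
 [315.83371533 242.9765969 ]] 23.0
```

View pics/w5v.png

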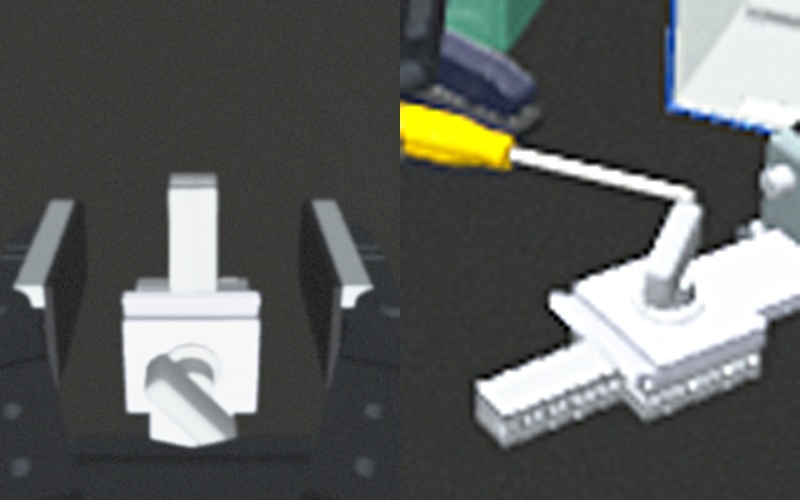

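Both views show the two shims stacked flush, with the upper tab end at (316.5,239–243) as predicted for home. On to the nut: bar yaw is 0.847.

```bash
python3 - <<'E'
from h import *
b=0.847
r.move_to(S+[0,0,120],down(np.pi+b))
print('hit',r.move_straight(S+[0,0,46],feed=80,f_stop=8))
hand.gripper_to(0)
print(r.current_finger_gap(),r.current_finger_force(),r.current_tool_pos(),r.current_force(),r.current_moment())
m0=r.current_moment()[2]
for a in np.arange(0.1,1.51,0.1):
    r.move_straight(S+[0,0,46-3.5*min(a,1.4)],down(np.pi+b-a),feed=20)
    x=Ro.from_quat(r.current_ee_rot()).as_matrix()[:,0]
    print(round(a,2),round((b-np.arctan2(-x[1],-x[0])),3),r.current_moment().round(2) if hasattr(r.current_moment(),'round') else r.current_moment(),np.round(r.current_force(),1),r.current_t())
    if abs(r.current_moment()[2]-m0)>2.0: break
E
```

```text
hit False
20.687648916645518 58.7001367576886 [567.63354403 188.88591253  46.80065693] [ 0.0203211  -1.45659466  4.55544887] [-0.24628429  0.04222084  0.03610418]
0.1 0.1 [-0.36 -0.02 -0.08] [ 0.1 -1.3  4.9] 25.5333
0.2 0.2 [-0.38 -0.07 -0.1 ] [-0.1 -1.9  4.9] 25.7833
0.3 0.3 [-0.49 -0.06 -0.08] [-1.3 -2.   5.7] 26.0333
0.4 0.399 [-0.56 -0.05 -0.08] [ 0.1 -2.5  5.9] 26.2833
0.5 0.499 [-0.61  0.02 -0.11] [ 0.5 -1.9  5.8] 26.5333
0.6 0.599 [-0.72 -0.05 -0.08] [-0.9 -3.6  5.6] 26.7833
0.7 0.699 [-0.77 -0.04 -0.03] [-0.2 -4.4  5.5] 27.0333
0.8 0.799 [-0.8   0.05 -0.16] [-1.1 -3.3  5.5] 27.2833
0.9 0.899 [-0.89  0.09 -0.09] [ 0.4 -4.4  5.3] 27.5333
1.0 0.999 [-0.91  0.05 -0.13] [ 1.1 -4.   6.4] 27.7833
1.1 1.099 [-0.97  0.11 -0.08] [-1.4 -4.8  6.4] 28.0333
1.2 1.199 [-1.01  0.17 -0.09] [-0.9 -4.3  6.3] 28.2833
1.3 1.299 [-1.05  0.2  -0.1 ] [-0.6 -5.4  7.1] 28.5333
1.4 1.399 [-1.    0.27  0.04] [-2.4 -4.4  7.2] 28.7833
1.5 1.5 [-0.51  0.84 -0.07] [-5.1 -2.7  9.6] 29.0333
```

The 20.7 mm gap is more than the 14 mm bar, so I may have gripped the hub below it. Checking whether the bar really turned.

```bash
python3 - <<'E'
from h import *
hand.gripper_to(50)
r.move_straight(S+[0,0,120],feed=120)
r.move_straight(S-170*ux+[0,0,190],down(np.pi+Y),feed=250)
d=snap('wrist','w6'); print(r.current_t())
cv2.imwrite('pics/w6v.png',cv2.resize(d['frame'][230:380,250:390],(560,600),interpolation=cv2.INTER_CUBIC))
E
```

```text
31.2333
```

View pics/w6v.png

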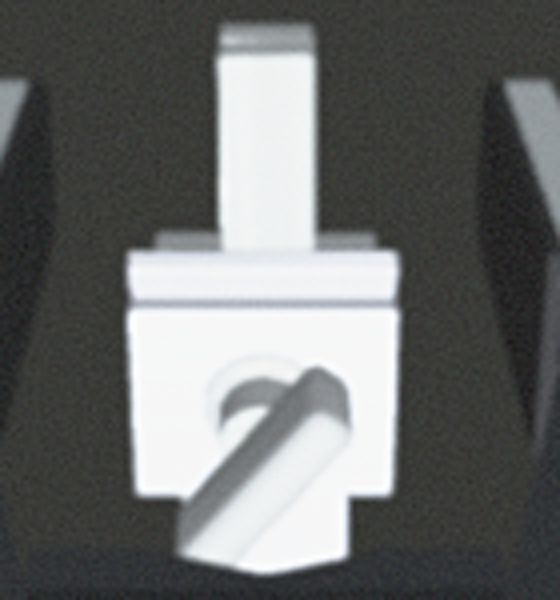

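The bar has swung to the other side: its top-face edges run (312,412)→(182,548) and (350,428)→(232,567). The shims are still home. Measuring the angle now.

```bash
python3 - <<'E'
from h import *
w=px2w('w6',np.array([(312,412),(182,548),(350,428),(232,567)])/4+[250,230],70)
for a,b in ((0,1),(2,3)):
    v=w[b]-w[a]; print(np.arctan2(v[1],v[0])-Y)
print(w.round(1))
E
```

```text
-0.656606529610142
-0.5906594484582416
[[536.6 196.   70. ]
 [581.8 170.5  70. ]
 [540.  205.6  70. ]
 [586.1 183.5  70. ]]
```

The nut is at about 1.30–1.36, close to the 1.25 threshold. I'll re-grip higher, on the bar only, and nudge it to the stop.

```bash
python3 - <<'E'
from h import *
b=Y-0.63
r.move_to(S+[0,0,120],down(np.pi+b))
print('hit',r.move_straight(S+[0,0,49],feed=80,f_stop=8))
hand.gripper_to(0)
print(r.current_finger_gap(),r.current_finger_force(),r.current_force(),r.current_moment())
for a in (.03,.06,.09,.12,.15,.18):
    r.move_straight(S+[0,0,49],down(np.pi+b-a),feed=10)
    print(a,r.current_finger_gap(),np.round(r.current_moment(),2),np.round(r.current_force(),1))
hand.gripper_to(50)
r.move_straight(S+[0,0,120],feed=120)
r.move_straight(S-170*ux+[0,0,190],down(np.pi+Y),feed=250)
d=snap('wrist','w7'); print(r.current_t())
cv2.imwrite('pics/w7v.png',cv2.resize(d['frame'][230:380,250:390],(560,600),interpolation=cv2.INTER_CUBIC))
E
```

```text
hit False
12.711737378861796 60.941587686538696 [-2.390389   -3.00707592  5.33883747] [-0.48939593  0.3071527  -0.00541498]
0.03 12.566699083317355 [-0.55  0.38 -0.09] [-3.3 -5.   4.5]
0.06 12.724182113287524 [-0.58  0.29 -0.09] [-3.3 -4.3  4.2]
0.09 12.886577733207847 [-0.61  0.33  0.73] [-2.4 -5.3  5.1]
0.12 12.70350973340009 [-0.54  0.39  1.36] [-2.8 -4.1  3.7]
0.15 12.822208400770151 [-0.47  0.36  1.84] [-3.1 -4.8  4.8]
0.18 12.831118638692164 [-0.39  0.35  2.42] [-2.8 -3.3  5.1]
37.15
```

View pics/w7v.png

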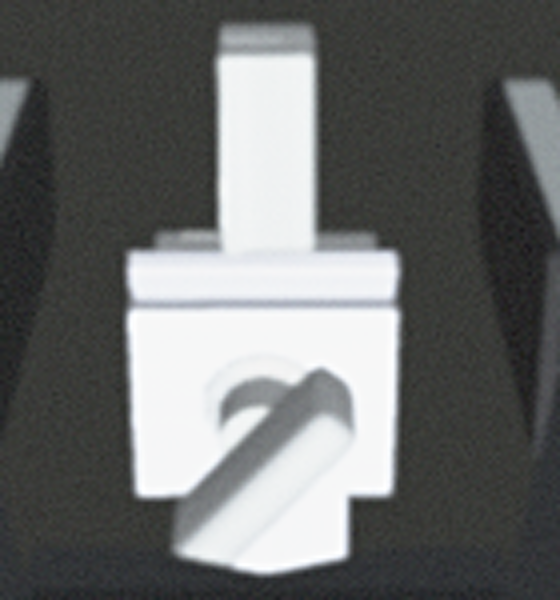

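Torque climbed steeply from 0.07 rad on, so the nut is at its stop. The picture shows the bar turned slightly further, with both tabs flush and home at (267,30–250).

```bash
python3 -c "
from h import *
print(sign_off())"
```

```text
the job is handed in; nothing more can be done
None
```

I handed the job in at about 37 s: both shims are stacked home under the foot and the nut is tight against its stop. I had no direct reading of the foot's contact force, and the hand-in call returned no verdict.

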